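Lock the tool-rest shaft with its hitch pin

ROBOT

A 6-joint arm with a two-finger parallel gripper is mounted at the origin on the work surface. World frame = base frame: x ahead of the robot, y to its left, z up, the work surface at z = 0. Lengths are in m, angles in rad, forces in N, time in s.
With the tool pointing down it reaches from about 0.35 to 0.775 m from the base axis. Payload 7.3 kg.
Tool frame: the origin (TCP) lies on the centre line of the jaws, within the pads' length; the fingertips stand tip_reach ahead of it and the grasp point (between the pads) lies 6 mm ahead of it (tip_reach is the distance from the TCP to the fingertips, in m); x points along the fingers, y is the direction in which the jaws open and shut, and the axes are right-handed (so a half turn about x gives the same grasp; the last joint's range is limited). The gripper opens to 92 mm and grips with 3 to 60 N. Pads are 19 mm wide; open, the fingers measure 130 mm over their backs; the gripper's body (75 mm by 190 mm) begins 47 mm behind the grasp point.
Start: joints at [1.135, 0.342, 1.524, -0, 1.275, -0.146], TCP at [0.15, 0.503, 0.252] pointing down, gripper open.
Joint ranges: [-2.53, 2.53], [-0.77, 2.02], [0.04, 2.7], [-1, 4.14], [0.28, 2.66], [-3.11, 3.11]. Speed limits (rad/s): [2.57, 2.57, 3.14, 3.14, 3.14, 3.14].

INTERFACE

Orientations are given as [roll, pitch, yaw] about the fixed x, y, z axes, in that order (R = Rz(yaw) Ry(pitch) Rx(roll)).
In Python, from cell import observe, read_camera, get_calibration, hand_in, tip_reach gives the robot as it stands. The module is installed in compiled form; this text tells all that it offers.
- The arm moves only by the shell command python3 -m crank 'ROWS' [FORCE]. ROWS is JSON, a list of rows, each an object of numbers: "fingers": the opening, from -1 (shut) to 1 (fully open); "tx", "ty", "tz": the shift along the tool's x, y, z in units of 40 mm (1.0 is 40 mm); "roll": the turn about the tool's x in units of 10 degrees (1.0 is 10 degrees). In form: [{"fingers": .., "tx": .., "ty": .., "tz": .., "roll": ..}, ...]. A call has exactly 8 rows; each row is the pose to reach, as a shift and turn from the pose commanded when the call began, along the tool's axes at that moment; what a row does not reach only later rows make up. A row lasts 1/8 s, in which the tool goes at most 62.5 mm and 10.7 degrees, less where a joint would pass 70% of its speed; a pose out of reach is approached as far as the arm can. A call with a gripper value outside its range is refused whole. The fingers move at their own pace and stop on an object; FORCE is the grip in N (left out, the last holds). Time passes only in rows, so rows that repeat a pose let the fingers close, or fill a call up. It gives the time, the measured TCP pose, the force and the opening at its end, in the units of the state.
- observe(): the state, without advancing time (a new reading comes with each control period).
- read_camera(name): name is "side" or "top"; returns (picture, depth): 420x560x3 uint8, red, green, blue; 420x560 float32, m along the optical axis (not along the pixel's ray), 0 where there is no reading.
- get_calibration(name): a dict with "vertical_fov" (degrees; the focal length in pixels is half the picture's height over the tangent of half this angle, whatever the lens; pixels are square), "cx", "cy" (the principal point, pixels), "pose" (4x4, takes a point from camera to world coordinates). Camera axes: x right, y down, z forward; pixel columns grow to the right and rows downward; lengths in m; the calibration is good to about 2 mm. A picture is of the moment at which its call begins. get_calibration takes no time and is no camera call.
- hand_in(): hands the job in, once; it reports no verdict.
The state is a dict: "time": time; "qpos": joint angles; "qvel": joint speeds; "joint_efforts": joint torques, N m; "tool_pos": TCP position; "tool_rot": TCP orientation; "contact_force": force on the tool from outside, world axes, zero at the start; "torque": the same for the moment, N m; "opening": finger opening in m.
Only numpy, scipy, OpenCV 4.12 (cv2) and the standard library are available. Lean on these libraries where they do the work, as an engineer would, in place of code of your own. Each camera call takes 0.05 s, during which the arm holds its last target. There are 200 camera calls.

TASK

Take the hitch pin out of the wooden block and push it down through the cross hole near the free end of the tool-rest stand's shaft, gently feeling for the hole, until its collar sits fully home on the shaft, with the loop still open and on the side of the shaft's free end. Then swing the sprung loop down over the shaft end until it snaps underneath against the pin, let go, and leave the other things on the bench alone.

Things in the scene. Friction and masses are not known exactly. Their poses are not given: they have to be found in the camera images.
- pin: Hitch pin, about 90 g, upright in the wooden block at the start. Origin: centre of its collar's underside, which rests on the block, later on the shaft; z up to the handle. Above: steel collar 18 (x) by 20 (y) by 12 mm, then the handle. Below: round steel shank. A wire loop, hinged on the collar about the line along y through (0, 0, 6 mm), sticks out to the pin's +x at the start.
- pin_handle (a point): Top centre of the pin's dark wooden handle, 37 mm above the pin's origin, axes as the pin's. The handle is 22 mm (x) by 14 mm (y) and 25 mm tall, standing on the collar; grip it across its y faces, clear of the loop's arms below.
- pin_tip (a point): Lower end of the pin's shank, 38 mm below the pin's origin, axes as the pin's. The shank is 8 mm in diameter, straight for 32 mm, then tapers over the last 6 mm to a flat 5.2 mm wide tip.
- loop (a joint): Hinge angle (rad) of the pin's loop: 0 level towards the pin's +x, positive swung down, negative raised. About 1 N at the bar moves it; it stays where put. With the pin home, the bar meets the tapered shaft end at about 0.9, must stretch some 3 mm to pass its lower edge near 1.17, then snaps in under the shaft and rests against the shank near 1.35.
- loop_bar (a point): Middle of the loop's straight cross bar, 5 mm round wire, 68 mm long along the pin's y, 30 mm from the hinge line; two arms flare to its ends from y = -14.5 and +14.5 mm at the hinge. The bar is sprung: it can be drawn out up to 7 mm from the hinge, 1.5 N/mm over a 2 N preload. Each side of the shaft, inside the arms, about 20 mm of bar is free for a finger.
- stand: Tool-rest stand bolted to the bench: green foot 130 by 110 mm, upright 128 mm tall. Origin: on the bench under the upright; z up; x runs along its level steel shaft to the shaft's free end. The shaft's axis is 105 mm up, at y = 0. On it, x 34 to 68 mm, sits the tool rest's dark hub (radius 19 mm), its flat rest bar reaching 120 mm to +y, top 121 mm up. Beyond it the shaft is bare.
- hole_home (a point): Stand's axes. Where the cross hole's upper mouth is when the shaft is fully in: 115 mm along the stand's x, 116 mm up. The shaft has end play: the real hole lies 0 to 20 mm further along +x (held by 10 N friction) and must be felt or seen. Hole: vertical, 10 mm wide, through a 22 by 22 mm square part that ends 12 mm beyond the hole; then a 5 mm nose tapers from 22 to 8 mm.
- block: Wooden parking block, 70 by 70 mm, 48 mm high, fixed to the bench, with a 10 mm wide hole right through its middle that holds the pin. Origin: centre of its underside.
- vase: Finished turned wooden vase, 190 mm tall, 104 mm across; leave alone. Origin: centre of its underside.
- tin: Small metal wax tin, 68 mm across and 60 mm tall; leave alone. Origin: centre of its underside.
- gouge: Turning gouge lying on the bench, 285 mm long with a wooden handle; leave alone. Origin: under the ferrule; blade along its x.

How it is judged:
By the outcome, as a careful person would: the job done as asked, in the order asked, and still so for the second after the job is handed in, with the robot touching nothing.
It also fails if it takes over 61 s, if anything falls off the work surface, if the arm or the gripper's body presses on something with over 40 N, if the wrist force passes 120 N, or if a joint passes its speed limit or range.

## Working session

There is one attempt and no reset: what is moved stays moved. The work goes in short steps, Python scripts to look and compute and a shell command to move; the robot and the scene stay as the last step left them, time stands still between calls to the robot, and variables do not carry over. Pictures are saved under pics/ and viewed, about 8 in all and at most 12, crops included, and the job is handed in when it is done.

```bash
mkdir -p pics; cat > h.py <<'E'
import numpy as np, cv2
from cell import *
def save(name,fn,crop=None,scale=1):
    im,d=read_camera(name); np.savez('pics/'+fn+'.npz',im=im,d=d)
    o=im[...,::-1]
    if crop: r0,r1,c0,c1=crop; o=o[r0:r1,c0:c1]
    cv2.imwrite('pics/'+fn+'.png',cv2.resize(o,None,fx=scale,fy=scale,interpolation=cv2.INTER_CUBIC)); return im,d
def cam(name):
    c=get_calibration(name); f=210/np.tan(np.radians(c['vertical_fov'])/2); return f,c['cx'],c['cy'],np.array(c['pose'])
def pts(name,d):
    f,cx,cy,T=cam(name); v,u=np.mgrid[:d.shape[0],:d.shape[1]]
    P=np.stack([(u-cx)/f*d,(v-cy)/f*d,d],-1); return P@T[:3,:3].T+T[:3,3]
def ray(name,u,v,z):
    f,cx,cy,T=cam(name); r=T[:3,:3]@np.array([(u-cx)/f,(v-cy)/f,1]); return T[:3,3]+r*(z-T[2,3])/r[2]
def proj(name,p):
    f,cx,cy,T=cam(name); q=T[:3,:3].T@(np.array(p)-T[:3,3]); return q[0]/q[2]*f+cx,q[1]/q[2]*f+cy
E
python3 - <<'E'
from h import *
print(observe(), tip_reach)
for n in('top','side'):
    print(n,get_calibration(n)); save(n,n+'0')
a=[cv2.imread(f'pics/{n}0.png') for n in('top','side')]
E
```

```text
{'time': 0.0, 'qpos': array([ 1.13499515e+00,  3.42739055e-01,  1.52501440e+00,  2.84038258e-05,
        1.27541178e+00, -1.46014723e-01]), 'qvel': array([-0.00152514,  0.00134951, -0.00030966, -0.00210675,  0.00061098,
        0.00030777]), 'joint_efforts': array([-5.28955716e-04, -4.31245065e+01, -2.44221389e+01,  7.17392145e-02,
        5.58249000e-02, -9.34702939e-05]), 'tool_pos': array([0.14983782, 0.50277718, 0.25103738]), 'tool_rot': array([-1.73408078,  1.56922352, -2.02387552]), 'contact_force': array([ 0.55285637,  0.66985291, -0.29256652]), 'torque': array([-0.01624991,  0.03646408, -0.03264747]), 'opening': 0.09195163240674335} 0.025
top {'vertical_fov': 42.75140769500733, 'cx': 280.77358718359585, 'cy': 212.29881153406373, 'pose': array([[ 0.02700893, -0.99483606,  0.09783518,  0.41488513],
       [-0.99961209, -0.0262132 ,  0.00940987, -0.01991534],
       [-0.0067967 , -0.09805138, -0.99515814,  1.71681167],
       [ 0.        ,  0.        ,  0.        ,  1.        ]])}
side {'vertical_fov': 44.18130047705303, 'cx': 278.6918337560153, 'cy': 199.74057151686677, 'pose': array([[ 0.95980838, -0.17222288,  0.22160133,  0.28137686],
       [-0.2802324 , -0.5447187 ,  0.79041213, -1.12692078],
       [-0.01541667, -0.82074406, -0.571088  ,  0.87660586],
       [ 0.        ,  0.        ,  0.        ,  1.        ]])}
```

View pics/top0.png

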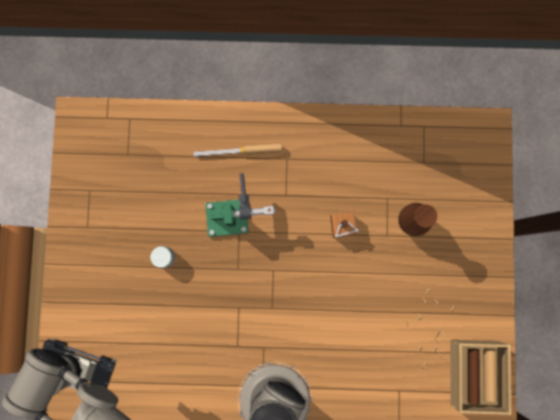

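View pics/side0.png

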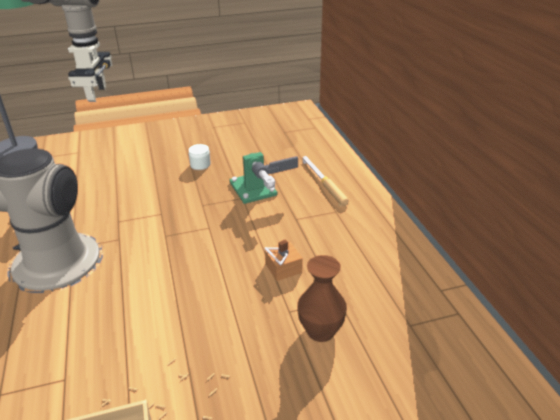

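The top view shows the stand at (225,217) with its shaft running right to (270,211). The block and pin are at (343,224), with the loop towards the robot. The vase is at (417,219), the tin at (162,257) and the gouge at (240,151). I'll zoom in next.

```bash
python3 - <<'E'
from h import *
a=cv2.imread('pics/top0.png')[165:250,190:370]; b=cv2.imread('pics/side0.png')[145:280,215:335]
A=cv2.resize(a,None,fx=4.4,fy=4.4,interpolation=cv2.INTER_CUBIC)[:, :792]
cv2.imwrite('pics/c_top.png',A); cv2.imwrite('pics/c_side.png',cv2.resize(b,None,fx=4.4,fy=4.4,interpolation=cv2.INTER_CUBIC))
d=np.load('pics/top0.npz')['d']; P=pts('top',d)
for u,v in [(225,217),(230,212),(243,211),(258,211),(267,211),(270,211),(213,228),(343,216),(335,225),(345,225),(300,200),(300,300),(100,150),(480,150)]: print(u,v,P[v,u].round(4))
d=np.load('pics/side0.npz')['d']; P=pts('side',d)
for u,v in [(253,155),(258,168),(266,177),(272,184),(284,245),(150,250),(330,120)]: print('s',u,v,P[v,u].round(4))
E
```

```text
225 217 [0.5524 0.1603 0.1305]
230 212 [0.5684 0.1467 0.1238]
243 211 [0.5728 0.1083 0.1204]
258 211 [0.5749 0.0639 0.1111]
267 211 [0.5756 0.0368 0.1108]
270 211 [0.5752 0.0276 0.117 ]
213 228 [0.5263 0.2103 0.0151]
343 216 [ 0.5728 -0.1989  0.0448]
335 225 [ 0.5439 -0.1744  0.0451]
345 225 [ 0.541  -0.2003  0.0925]
300 200 [ 0.6242 -0.0643  0.0073]
300 300 [ 0.3065 -0.072  -0.0005]
100 150 [0.7719 0.5905 0.0015]
480 150 [ 0.8047 -0.6459 -0.0042]
s 253 155 [0.5648 0.1508 0.1272]
s 258 168 [0.5634 0.0882 0.1197]
s 266 177 [0.5746 0.0443 0.1141]
s 272 184 [0.5834 0.0146 0.1078]
s 284 245 [ 0.5509 -0.2053  0.0757]
s 150 250 [ 0.2355 -0.0337  0.0003]
s 330 120 [ 1.4827  1.8352 -0.6844]
```

View pics/c_top.png

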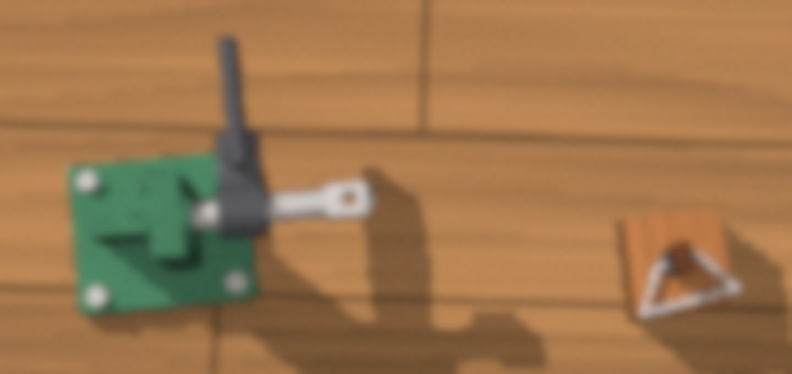

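View pics/c_side.png

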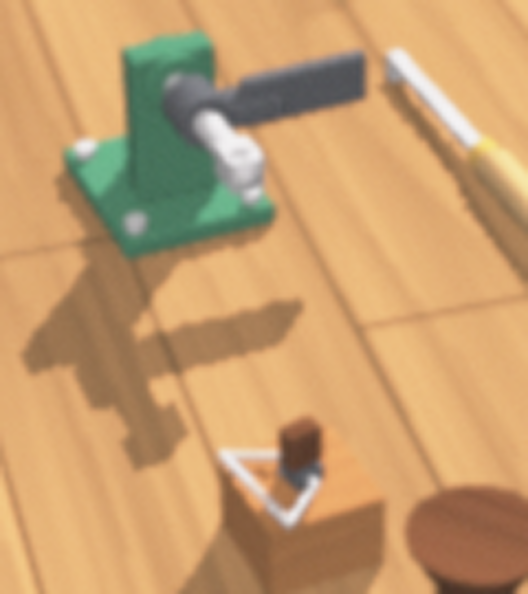

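The top crop shows the cross hole at crop (349,198), i.e. picture (269,210). The handle top is near crop (680,255) and the loop bar runs from (643,315) to (740,289).

```bash
python3 - <<'E'
from h import *
z=np.load('pics/top0.npz'); im=z['im'].astype(int); d=z['d']; P=pts('top',d)
t=lambda x,y:(190+(x+.5)/4.4-.5,165+(y+.5)/4.4-.5)
s=lambda x,y:(215+(x+.5)/4.4-.5,145+(y+.5)/4.4-.5)
hole=ray('top',*t(349,198),.116); print('hole top',hole)
print('hole side',ray('side',*s(243,157),.116), 'end side', ray('side',*s(254,194),.105))
b1=ray('top',*t(643,315),.054);b2=ray('top',*t(740,289),.054);print('bar',b1,b2,(b1+b2)/2)
print('side bar',ray('side',*s(222,455),.054),ray('side',*s(289,522),.054))
print('handle top',ray('top',*t(680,250),.085),'side',ray('side',*s(300,428),.085))
v=(b2-b1)[:2]; print('bar ang',np.degrees(np.arctan2(v[1],v[0])),np.hypot(*v))
# stand dir
g=(im[...,1]>im[...,0]*1.3)&(im[...,1]>im[...,2]*1.1)
g[:, :190]=0;g[:,300:]=0;g[:150]=0;g[260:]=0
gf=g&(P[...,2]<.03)
print('foot rect',cv2.minAreaRect(P[gf][:,:2].astype(np.float32)*1000))
m=(P[...,2]>.1)&(P[...,2]<.125); m[:, :251]=0; m[:,275:]=0;m[:200]=0;m[225:]=0
q=P[m]; q=q[:,:2]; print('shaft fit',cv2.fitLine(q.astype(np.float32),cv2.DIST_HUBER,0,.01,.01).ravel(), q.min(0),q.max(0))
bl=(P[...,2]>.035)&(P[...,2]<.052); bl[:, :325]=0; bl[:,365:]=0;bl[:205]=0;bl[245:]=0
print('block',cv2.minAreaRect(P[bl][:,:2].astype(np.float32)*1000))
hd=(P[...,2]>.075)&(P[...,2]<.11); hd[:, :330]=0; hd[:,360:]=0;hd[:205]=0;hd[245:]=0
print('handle',P[hd].round(4))
o=observe(); from scipy.spatial.transform import Rotation as R
print(R.from_euler('xyz',o['tool_rot']).as_matrix().round(3))
E
```

```text
hole top [0.57941889 0.03095509 0.116     ]
hole side [0.57951062 0.02202854 0.116     ] end side [ 0.57905495 -0.00383855  0.105     ]
bar [ 0.50844113 -0.17649336  0.054     ] [ 0.52859199 -0.24447504  0.054     ] [ 0.51851656 -0.2104842   0.054     ]
side bar [ 0.51046426 -0.17761983  0.054     ] [ 0.53045207 -0.24211338  0.054     ]
handle top [ 0.55243251 -0.19841964  0.085     ] side [ 0.54834346 -0.20411128  0.085     ]
bar ang -73.48932711498732 0.07090533353590232
foot rect ((560.8163452148438, 168.96279907226562), (106.04019165039062, 123.57525634765625), 7.496903896331787)
shaft fit [ 0.12109014 -0.9926415   0.57547385  0.05057294] [0.56227924 0.01586009] [0.59013755 0.08568481]
block ((547.4122314453125, -199.64920043945312), (70.18045043945312, 70.53824615478516), 7.9709625244140625)
handle [[ 0.5573 -0.1955  0.0782]
 [ 0.5569 -0.1979  0.0843]
 [ 0.5572 -0.2013  0.0813]
 [ 0.5535 -0.1917  0.0857]
 [ 0.5535 -0.1947  0.0865]
 [ 0.5538 -0.1979  0.0848]
 [ 0.5536 -0.2007  0.0877]
 [ 0.5539 -0.204   0.0849]
 [ 0.5505 -0.1918  0.0857]
 [ 0.5505 -0.1948  0.0858]
 [ 0.5512 -0.1986  0.0793]
 [ 0.551  -0.2013  0.0824]
 [ 0.5509 -0.2042  0.0838]
 [ 0.547  -0.1913  0.0908]
 [ 0.5469 -0.1942  0.0924]
 [ 0.5475 -0.1979  0.0864]
 [ 0.5472 -0.2003  0.0915]
 [ 0.5447 -0.1924  0.0811]
 [ 0.5445 -0.195   0.0854]
 [ 0.545  -0.1986  0.08  ]
 [ 0.545  -0.2016  0.0801]
 [ 0.5452 -0.2048  0.0794]
 [ 0.5451 -0.2076  0.0814]
 [ 0.5417 -0.1954  0.0817]
 [ 0.5411 -0.1975  0.0905]
 [ 0.541  -0.2003  0.0925]
 [ 0.5418 -0.2043  0.084 ]
 [ 0.5421 -0.2078  0.0801]
 [ 0.5387 -0.1956  0.0803]
 [ 0.5387 -0.2014  0.0833]
 [ 0.5387 -0.2044  0.0836]
 [ 0.5386 -0.2072  0.0858]
 [ 0.536  -0.1991  0.0768]]
[[-0.001  0.286  0.958]
 [-0.001  0.958 -0.286]
 [-1.    -0.001 -0.   ]]
```

```bash
python3 -m crank '[{"fingers":0,"ty":-0.96,"tz":1,"roll":1},{"fingers":0,"ty":-1.92,"tz":2,"roll":2},{"fingers":0,"ty":-2.88,"tz":3,"roll":3},{"fingers":0,"ty":-3.84,"tz":4,"roll":4},{"fingers":0,"ty":-4.8,"tz":5,"roll":5},{"fingers":0,"ty":-5.76,"tz":6,"roll":6},{"fingers":0,"ty":-6.72,"tz":7,"roll":7},{"fingers":0,"ty":-7.68,"tz":8,"roll":8}]' 25
cat >> h.py <<'E'
from scipy.spatial.transform import Rotation as R
def go(x,y,z=None,yaw=None):
    o=observe(); M=R.from_euler('xyz',o['tool_rot']).as_matrix(); p=o['tool_pos']
    t=np.array([x,y,p[2] if z is None else z])
    s=M.T@(t-p)/.04; yw=np.degrees(np.arctan2(M[1,1],M[0,1]))
    print('t',round(o['time'],2),'pos',p.round(4),'yaw',yw.round(2),'F',o['contact_force'].round(2),'open',round(o['opening'],4))
    print('tx,ty,tz',s.round(3),'roll',None if yaw is None else round(-(yaw-yw)/10,3))
E
python3 -c "
from h import *
go(.547,-.200,.2,-73)"
```

```text
t 0.1 pos [0.1499 0.5028 0.2511] yaw 73.4 F [-0.16 -0.59  0.19] open 0.0918
tx,ty,tz [  1.294 -14.     14.536] roll 14.64invalid input at $[0]: expected keys fingers, tx, ty, tz, roll
```

```bash
python3 -m crank '[{"fingers":0,"tx":0,"ty":-0.96,"tz":1,"roll":1},{"fingers":0,"tx":0,"ty":-1.92,"tz":2,"roll":2},{"fingers":0,"tx":0,"ty":-2.88,"tz":3,"roll":3},{"fingers":0,"tx":0,"ty":-3.84,"tz":4,"roll":4},{"fingers":0,"tx":0,"ty":-4.8,"tz":5,"roll":5},{"fingers":0,"tx":0,"ty":-5.76,"tz":6,"roll":6},{"fingers":0,"tx":0,"ty":-6.72,"tz":7,"roll":7},{"fingers":0,"tx":0,"ty":-7.68,"tz":8,"roll":8}]' 25
python3 -c "
from h import *
go(.547,-.200,.2,-73)"
```

```text
time: 1.1
tool_pos: [0.3694, 0.1156, 0.2517]
tool_rot: [2.644, 1.57, 0.952]
contact_force: [1.4, 0.7, -0.2]
opening: 0.046
t 1.1 pos [0.3694 0.1156 0.2517] yaw -6.94 F [ 1.45  0.72 -0.18] open 0.046
tx,ty,tz [1.291 5.362 7.296] roll 6.606
```

```bash
python3 -m crank '[{"fingers":0,"tx":0,"ty":0.76,"tz":1.04,"roll":0.95},{"fingers":0,"tx":0,"ty":1.53,"tz":2.08,"roll":1.9},{"fingers":0,"tx":0,"ty":2.3,"tz":3.12,"roll":2.8},{"fingers":0,"tx":0.2,"ty":3.06,"tz":4.16,"roll":3.8},{"fingers":0,"tx":0.5,"ty":3.83,"tz":5.2,"roll":4.7},{"fingers":0,"tx":0.9,"ty":4.6,"tz":6.25,"roll":5.7},{"fingers":0,"tx":1.2,"ty":5.36,"tz":7.3,"roll":6.6},{"fingers":0,"tx":1.3,"ty":5.36,"tz":7.3,"roll":6.6}]' 25
python3 - <<'E'
from h import *
go(.547,-.200,.086,-73)
a,_=save('top','t1'); b,_=save('side','s1')
A=cv2.resize(a[190:260,300:390,::-1],None,fx=5,fy=5,interpolation=cv2.INTER_CUBIC)
B=cv2.resize(b[180:290,230:320,::-1],None,fx=5,fy=5,interpolation=cv2.INTER_CUBIC)[:,:345]
C=np.zeros((550,800,3),np.uint8);C[:350,:450]=A;C[:550,455:]=B
cv2.imwrite('pics/m1.png',C)
E
```

```text
time: 2.1
tool_pos: [0.5486, -0.2002, 0.1975]
tool_rot: [-0.607, 1.569, 2.834]
contact_force: [-0.2, -0.0, 0.0]
opening: 0.0461
t 2.1 pos [ 0.5486 -0.2002  0.1975] yaw -72.85 F [-0.22 -0.02  0.01] open 0.0461
tx,ty,tz [ 2.788 -0.014  0.032] roll 0.015
```

View pics/m1.png

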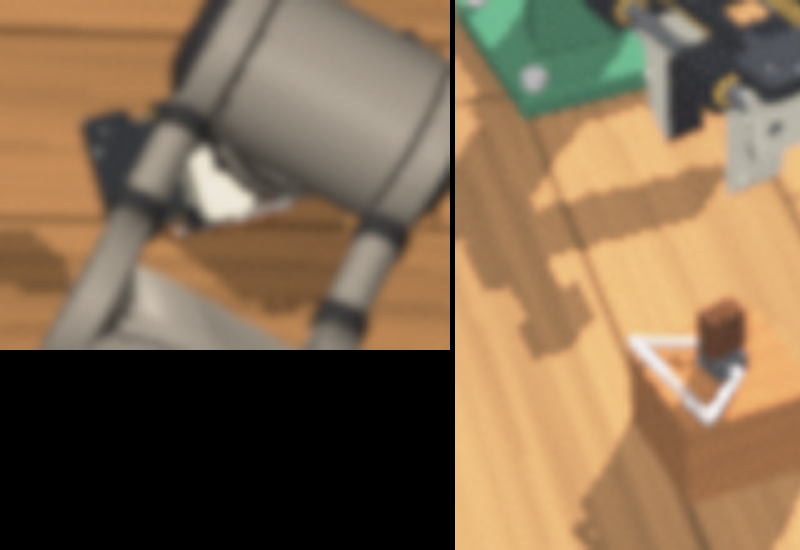

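The gripper is above the pin, with its jaws across the handle and the loop clear. Next I descend and grip.

```bash
python3 -m crank '[{"fingers":0,"tx":0.8,"ty":0,"tz":0.03,"roll":0},{"fingers":0,"tx":1.6,"ty":0,"tz":0.03,"roll":0},{"fingers":0,"tx":2.3,"ty":0,"tz":0.03,"roll":0},{"fingers":0,"tx":2.78,"ty":0,"tz":0.03,"roll":0},{"fingers":0,"tx":2.78,"ty":0,"tz":0.03,"roll":0},{"fingers":-1,"tx":2.78,"ty":0,"tz":0.03,"roll":0},{"fingers":-1,"tx":2.78,"ty":0,"tz":0.03,"roll":0},{"fingers":-1,"tx":2.78,"ty":0,"tz":0.03,"roll":0}]' 30; python3 -c "
from h import *
go(.547,-.200,.086,-73)"
```

```text
time: 3.2
tool_pos: [0.5475, -0.1979, 0.0893]
tool_rot: [2.44, 1.569, -0.397]
contact_force: [0.5, 1.4, 0.8]
opening: 0.0204
t 3.2 pos [ 0.5475 -0.1979  0.0893] yaw -72.59 F [0.52 1.38 0.75] open 0.0204
tx,ty,tz [0.084 0.048 0.027] roll 0.041
```

```bash
python3 -m crank '[{"fingers":-1,"tx":0.06,"ty":0,"tz":0,"roll":0},{"fingers":-1,"tx":0.06,"ty":0,"tz":0,"roll":0},{"fingers":-1,"tx":0.06,"ty":0,"tz":0,"roll":0},{"fingers":-1,"tx":-0.3,"ty":0,"tz":0,"roll":0},{"fingers":-1,"tx":-0.7,"ty":0,"tz":0,"roll":0},{"fingers":-1,"tx":-1.3,"ty":0,"tz":0,"roll":0},{"fingers":-1,"tx":-2.1,"ty":0,"tz":0,"roll":0},{"fingers":-1,"tx":-2.9,"ty":0,"tz":0,"roll":0}]' 30; python3 -c "
from h import *
go(.579,.031,.205,7-10)"
```

```text
time: 4.2
tool_pos: [0.5467, -0.1976, 0.205]
tool_rot: [-0.98, 1.569, 2.465]
contact_force: [0.7, -1.5, -1.3]
opening: 0.0141
t 4.2 pos [ 0.5467 -0.1976  0.205 ] yaw -72.61 F [ 0.69 -1.52 -1.29] open 0.0141
tx,ty,tz [ 4.000e-03 -5.212e+00 -2.477e+00] roll -6.961
```

```bash
python3 -m crank '[{"fingers":-1,"tx":-0.2,"ty":-0.6,"tz":-0.3,"roll":-1},{"fingers":-1,"tx":-0.2,"ty":-1.4,"tz":-0.65,"roll":-2},{"fingers":-1,"tx":-0.2,"ty":-2.2,"tz":-1.05,"roll":-3},{"fingers":-1,"tx":-0.2,"ty":-3,"tz":-1.45,"roll":-4},{"fingers":-1,"tx":-0.2,"ty":-3.8,"tz":-1.8,"roll":-5},{"fingers":-1,"tx":-0.2,"ty":-4.6,"tz":-2.2,"roll":-6},{"fingers":-1,"tx":-0.2,"ty":-5.1,"tz":-2.43,"roll":-7},{"fingers":-1,"tx":-0.2,"ty":-5.21,"tz":-2.45,"roll":-7.97}]'; python3 - <<'E'
from h import *
go(.579,.031,.205,7)
a,_=save('top','t2'); b,_=save('side','s2')
A=cv2.resize(a[180:240,230:300,::-1],None,fx=5,fy=5,interpolation=cv2.INTER_CUBIC)
B=cv2.resize(b[120:215,225:310,::-1],None,fx=5,fy=5,interpolation=cv2.INTER_CUBIC)
C=np.zeros((475,780,3),np.uint8);C[:300,:350]=A;C[:475,355:]=B
cv2.imwrite('pics/m2.png',C)
print(proj('side',[.579,.031,.116]),proj('side',[.579,.031,.135]))
E
```

```text
time: 5.2
tool_pos: [0.578, 0.0321, 0.2121]
tool_rot: [-2.208, 1.57, 2.636]
contact_force: [0.7, -0.2, -1.5]
opening: 0.0135
t 5.2 pos [0.578  0.0321 0.2121] yaw 7.54 F [ 0.72 -0.23 -1.5 ] open 0.0135
tx,ty,tz [0.177 0.021 0.031] roll 0.054
(np.float64(268.7864598232977), np.float64(178.6372061656638)) (np.float64(268.6020531993814), np.float64(172.7302626801362))
```

View pics/m2.png

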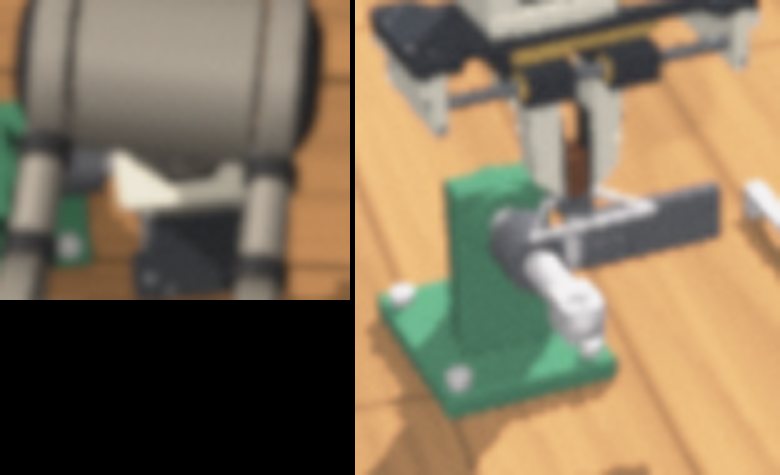

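The side view shows the shank tip at picture (268.6,172.4), matching the projection. The loop points to the free end, and the hole looks to be near (270,180). I'll zoom in on the hole in both views.

```bash
python3 - <<'E'
from h import *
a=np.load('pics/top0.npz')['im'];b=np.load('pics/s2.npz')['im']
A=cv2.resize(a[200:222,250:280,::-1],None,fx=13,fy=13,interpolation=cv2.INTER_CUBIC)
B=cv2.resize(b[165:195,255:285,::-1],None,fx=13,fy=13,interpolation=cv2.INTER_CUBIC)
C=np.zeros((390,790,3),np.uint8);C[:286,:390]=A;C[:,400:]=B
def boost(x): return cv2.convertScaleAbs(x,alpha=1.3,beta=-60)
cv2.imwrite('pics/m3.png',boost(C))
print(a[204:218,260:276].sum(2)//3)
print(b[174:190,260:280].sum(2)//3)
E
```

```text
[[129 129 129 128 129 130 131 130 131 132 132 126 112  97  92  94]
 [130 129 129 131 134 138 138 140 142 144 147 143 127 105  92  89]
 [130 129 133 139 151 160 164 166 168 170 172 171 155 125  97  87]
 [137 138 144 160 177 188 192 190 185 182 188 192 179 143 105  88]
 [158 161 168 181 195 203 202 191 175 167 176 191 187 152 113  91]
 [184 186 190 196 204 206 199 179 154 143 158 184 186 158 123 101]
 [197 197 198 201 204 206 198 177 154 144 160 184 187 163 130 107]
 [192 192 191 193 200 204 199 187 173 167 177 191 187 162 130 105]
 [170 168 168 173 187 198 199 193 188 187 188 190 180 156 123 101]
 [142 139 139 147 165 179 181 180 177 176 175 169 156 136 111  97]
 [128 128 126 130 139 148 150 149 147 146 144 139 127 111  98  93]
 [131 131 130 131 131 133 134 134 134 132 132 126 113  99  93  92]
 [135 133 134 134 133 134 135 135 135 134 134 128 113 100  95  94]
 [130 131 131 131 131 132 133 133 131 132 132 127 115 101  94  91]]
[[168 189 214 229 239 240 233 207 175 165 158 146 141 148 163 172 173 174
  176 179]
 [149 174 197 217 233 240 241 235 217 203 199 180 160 159 168 175 176 175
  
[... 499 characters left out ...]
 162 169
  175 178]
 [ 95  97  97 112 135 151 177 205 218 221 219 216 207 189 173 161 156 164
  173 178]
 [ 94  95  96 111 132 146 154 174 195 209 213 209 195 178 166 163 154 159
  169 176]
 [ 93  94  96 106 126 140 149 165 186 204 211 205 189 167 159 165 160 154
  163 173]
 [ 94  94  95  99 120 138 150 163 181 194 200 194 175 154 154 165 164 156
  159 168]
 [ 92  93  93  99 118 137 147 158 169 175 178 171 158 154 160 169 168 160
  156 164]
 [ 93  91  93 105 127 142 149 154 160 161 164 168 177 186 178 173 170 166
  155 158]
 [ 96  95  99 113 135 146 151 154 159 159 178 202 218 217 190 174 171 170
  160 155]
 [ 99 101 106 127 143 148 149 151 153 155 174 203 213 200 173 166 170 171
  166 155]]
```

View pics/m3.png

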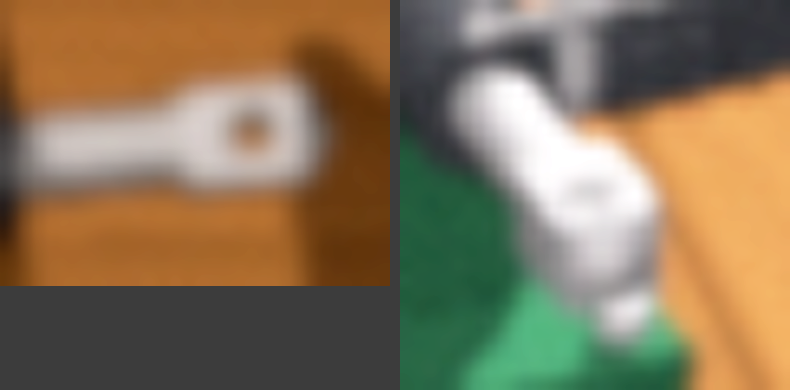

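The hole is at about (269.0,209.5) in the top view and (269.2,179.3) in the side view.

```bash
python3 - <<'E'
from h import *
t=ray('top',269.0,209.5,.116); s=ray('side',269.2,179.4,.116); print(t,s)
h=(t+s)/2; print(h); go(h[0],h[1],.198,7.2)
E
```

```text
[0.57976688 0.03076056 0.116     ] [0.57904935 0.02692138 0.116     ]
[0.57940811 0.02884097 0.116     ]
t 5.3 pos [0.578  0.0312 0.2121] yaw 7.23 F [-0.52 -0.46 -1.38] open 0.0136
tx,ty,tz [0.353 0.029 0.063] roll 0.003
```

```bash
python3 -m crank '[{"fingers":-1,"tx":0.2,"ty":0.03,"tz":0.06,"roll":0},{"fingers":-1,"tx":0.35,"ty":0.03,"tz":0.06,"roll":0},{"fingers":-1,"tx":0.4,"ty":0.03,"tz":0.06,"roll":0},{"fingers":-1,"tx":0.45,"ty":0.03,"tz":0.06,"roll":0},{"fingers":-1,"tx":0.5,"ty":0.03,"tz":0.06,"roll":0},{"fingers":-1,"tx":0.54,"ty":0.03,"tz":0.06,"roll":0},{"fingers":-1,"tx":0.58,"ty":0.03,"tz":0.06,"roll":0},{"fingers":-1,"tx":0.58,"ty":0.03,"tz":0.06,"roll":0}]'; python3 -c "
from h import *
go(.5794,.0288,.183,7.2)"
```

```text
time: 6.3
tool_pos: [0.5798, 0.0285, 0.1893]
tool_rot: [2.87, 1.57, 1.423]
contact_force: [0.3, 1.5, -0.8]
opening: 0.0138
t 6.3 pos [0.5798 0.0285 0.1893] yaw 7.1 F [ 0.29  1.54 -0.82] open 0.0138
tx,ty,tz [ 0.158 -0.01  -0.009] roll -0.01
```

```bash
python3 -m crank '[{"fingers":-1,"tx":0.03,"ty":0,"tz":0,"roll":0},{"fingers":-1,"tx":0.06,"ty":0,"tz":0,"roll":0},{"fingers":-1,"tx":0.09,"ty":0,"tz":0,"roll":0},{"fingers":-1,"tx":0.12,"ty":0,"tz":0,"roll":0},{"fingers":-1,"tx":0.15,"ty":0,"tz":0,"roll":0},{"fingers":-1,"tx":0.18,"ty":0,"tz":0,"roll":0},{"fingers":-1,"tx":0.2,"ty":0,"tz":0,"roll":0},{"fingers":-1,"tx":0.2,"ty":0,"tz":0,"roll":0}]'; python3 -c "
from h import *
go(.5794,.0288,.155,7.2)"
```

```text
time: 7.3
tool_pos: [0.5798, 0.0288, 0.1811]
tool_rot: [3.111, 1.57, 1.664]
contact_force: [-0.8, 5.8, 1.6]
opening: 0.0137
t 7.3 pos [0.5798 0.0288 0.1811] yaw 7.1 F [-0.77  5.83  1.58] open 0.0137
tx,ty,tz [ 0.654 -0.009  0.   ] roll -0.01
```

The tip is about 12 mm into the hole. The side load of +5.8 N in y says to shift towards the stand, so I'll relieve that and continue.

```bash
python3 -m crank '[{"fingers":-1,"tx":0,"ty":0,"tz":-0.04,"roll":0},{"fingers":-1,"tx":0.08,"ty":0,"tz":-0.04,"roll":0},{"fingers":-1,"tx":0.16,"ty":0,"tz":-0.04,"roll":0},{"fingers":-1,"tx":0.24,"ty":0,"tz":-0.04,"roll":0},{"fingers":-1,"tx":0.32,"ty":0,"tz":-0.04,"roll":0},{"fingers":-1,"tx":0.4,"ty":0,"tz":-0.04,"roll":0},{"fingers":-1,"tx":0.45,"ty":0,"tz":-0.04,"roll":0},{"fingers":-1,"tx":0.45,"ty":0,"tz":-0.04,"roll":0}]'; python3 -c "
from h import *
go(.5794,.0288,.155,7.2)"
```

```text
time: 8.3
tool_pos: [0.5796, 0.0296, 0.1631]
tool_rot: [-1.48, 1.57, -2.927]
contact_force: [0.1, -0.6, -1.8]
opening: 0.0139
t 8.3 pos [0.5796 0.0296 0.1631] yaw 7.09 F [ 0.13 -0.6  -1.77] open 0.0139
tx,ty,tz [ 0.203 -0.006  0.02 ] roll -0.011
```

```bash
python3 -m crank '[{"fingers":-1,"tx":0.04,"ty":0,"tz":0,"roll":0},{"fingers":-1,"tx":0.08,"ty":0,"tz":0,"roll":0},{"fingers":-1,"tx":0.12,"ty":0,"tz":0,"roll":0},{"fingers":-1,"tx":0.15,"ty":0,"tz":0,"roll":0},{"fingers":-1,"tx":0.17,"ty":0,"tz":0,"roll":0},{"fingers":-1,"tx":0.19,"ty":0,"tz":0,"roll":0},{"fingers":-1,"tx":0.21,"ty":0,"tz":0,"roll":0},{"fingers":-1,"tx":0.21,"ty":0,"tz":0,"roll":0}]'; python3 -c "
from h import *
go(.5794,.0288,.155,7.2)"
```

```text
time: 9.3
tool_pos: [0.5796, 0.0298, 0.1554]
tool_rot: [1.506, 1.57, 0.06]
contact_force: [-2.1, -1.0, 3.8]
opening: 0.0139
t 9.3 pos [0.5796 0.0298 0.1554] yaw 7.1 F [-2.07 -0.99  3.83] open 0.0139
tx,ty,tz [ 0.011 -0.009  0.024] roll -0.01
```

```bash
python3 -m crank '[{"fingers":-1,"tx":0.01,"ty":0,"tz":0,"roll":0},{"fingers":-1,"tx":0.02,"ty":0,"tz":0,"roll":0},{"fingers":-1,"tx":0.03,"ty":0,"tz":0,"roll":0},{"fingers":-1,"tx":0.04,"ty":0,"tz":0,"roll":0},{"fingers":-1,"tx":0.05,"ty":0,"tz":0,"roll":0},{"fingers":-1,"tx":0.06,"ty":0,"tz":0,"roll":0},{"fingers":-1,"tx":0.06,"ty":0,"tz":0,"roll":0},{"fingers":-1,"tx":0.06,"ty":0,"tz":0,"roll":0}]'; python3 - <<'E'
from h import *
go(.5794,.0288,.155,7.2)
a,_=save('side','s3',(110,205,220,320),7)
E
```

```text
time: 10.3
tool_pos: [0.5797, 0.0298, 0.1554]
tool_rot: [1.315, 1.569, -0.132]
contact_force: [-7.4, 0.3, 19.8]
opening: 0.0139
t 10.3 pos [0.5797 0.0298 0.1554] yaw 7.11 F [-7.36  0.29 19.78] open 0.0139
tx,ty,tz [ 0.01  -0.011  0.023] roll -0.009
```

View pics/s3.png

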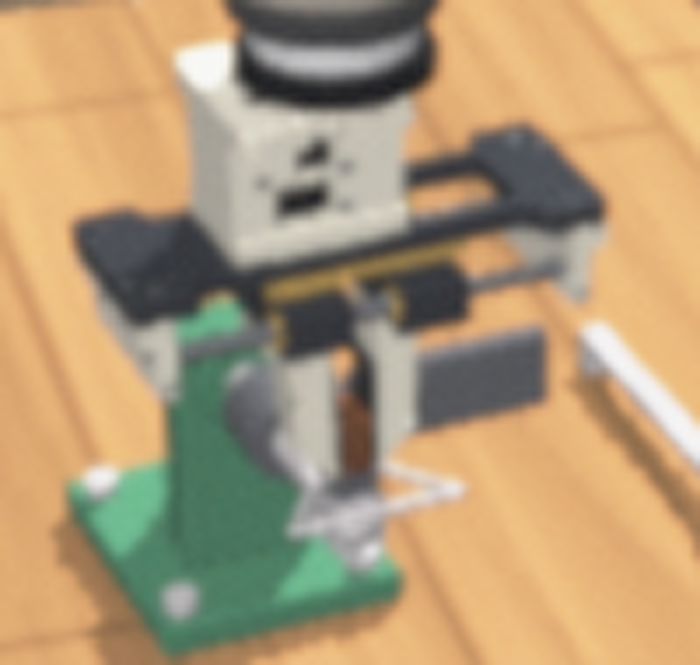

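The collar is seated: z stays at 0.1554 (predicted 0.155) against 20 N, with the loop level at the free end. I'll release and rise.

```bash
python3 -m crank '[{"fingers":-1,"tx":-0.05,"ty":0,"tz":0,"roll":0},{"fingers":-0.5,"tx":-0.05,"ty":0,"tz":0,"roll":0},{"fingers":-0.3,"tx":-0.05,"ty":0,"tz":0,"roll":0},{"fingers":-0.3,"tx":-0.05,"ty":0,"tz":0,"roll":0},{"fingers":-0.3,"tx":-0.2,"ty":0,"tz":0,"roll":0},{"fingers":-0.3,"tx":-0.6,"ty":0,"tz":0,"roll":0},{"fingers":-0.435,"tx":-1.1,"ty":0,"tz":0.2,"roll":0},{"fingers":-0.435,"tx":-1.3,"ty":0,"tz":0.8,"roll":0}]'; python3 - <<'E'
from h import *
M=R.from_euler('xyz',observe()['tool_rot']).as_matrix()
p=np.array([.5797,.0298])+.038*M[:2,2]; go(p[0],p[1],.155,7.2)
a,_=save('side','s4',(110,205,220,320),7)
E
```

```text
time: 11.35
tool_pos: [0.5844, -0.0016, 0.2072]
tool_rot: [1.415, 1.567, -0.031]
contact_force: [-0.1, 0.6, -0.5]
opening: 0.0261
t 11.35 pos [ 0.5844 -0.0016  0.2072] yaw 7.2 F [-0.09  0.63 -0.54] open 0.0261
tx,ty,tz [ 1.305 -0.022  0.157] roll -0.0
```

View pics/s4.png

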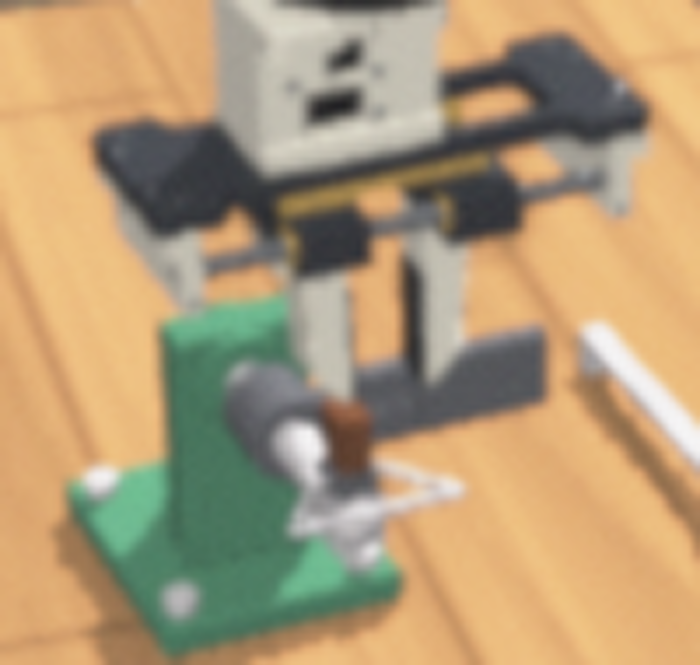

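The pin stands home with the loop open over the shaft end. I'll push the bar down from above, following its arc, with a finger either side of the shaft.

```bash
python3 -m crank '[{"fingers":-0.435,"tx":0.6,"ty":-0.02,"tz":0.15,"roll":0},{"fingers":-0.435,"tx":1.2,"ty":-0.02,"tz":0.15,"roll":0},{"fingers":-0.435,"tx":1.4,"ty":-0.02,"tz":0.15,"roll":0},{"fingers":-0.435,"tx":1.54,"ty":-0.02,"tz":0.13,"roll":0},{"fingers":-0.435,"tx":1.66,"ty":-0.02,"tz":0.105,"roll":0},{"fingers":-0.435,"tx":1.77,"ty":-0.02,"tz":0.06,"roll":0},{"fingers":-0.435,"tx":1.865,"ty":-0.02,"tz":0.01,"roll":0},{"fingers":-0.435,"tx":1.865,"ty":-0.02,"tz":0.01,"roll":0}]'; python3 - <<'E'
from h import *
go(.5797,.0298,.155,7.2)
a,_=save('side','s5',(130,205,230,320),8)
E
```

```text
time: 12.4
tool_pos: [0.5828, -0.0022, 0.1298]
tool_rot: [-2.358, 1.571, 2.478]
contact_force: [-0.6, 0.0, 1.1]
opening: 0.0262
t 12.4 pos [ 0.5828 -0.0022  0.1298] yaw 7.11 F [-0.56  0.01  1.14] open 0.0262
tx,ty,tz [-0.631  0.023 -0.805] roll -0.009
```

View pics/s5.png

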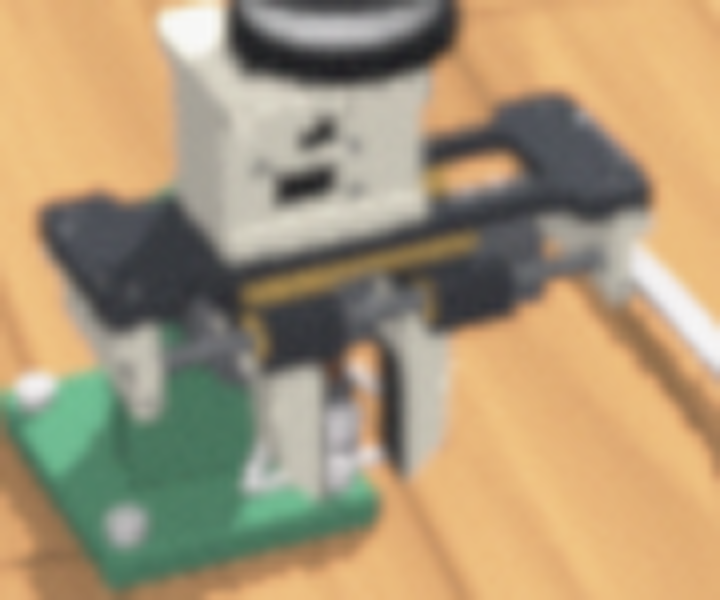

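The fingers are on the bar with 1.1 N, and the loop is at about 0.7 rad. Next I go outside the bar, lower, and push it inwards with the finger faces.

```bash
python3 -m crank '[{"fingers":-0.435,"tx":0,"ty":0.02,"tz":0.27,"roll":0},{"fingers":-0.435,"tx":0.2,"ty":0.02,"tz":0.27,"roll":0},{"fingers":-0.435,"tx":0.36,"ty":0.02,"tz":0.27,"roll":0},{"fingers":-0.435,"tx":0.36,"ty":0.02,"tz":0.27,"roll":0},{"fingers":-0.435,"tx":0.36,"ty":0.02,"tz":0.15,"roll":0},{"fingers":-0.435,"tx":0.36,"ty":0.02,"tz":0.06,"roll":0},{"fingers":-0.435,"tx":0.36,"ty":0.02,"tz":0,"roll":0},{"fingers":-0.435,"tx":0.36,"ty":0.02,"tz":-0.05,"roll":0}]'; python3 -c "
from h import *
go(.5797,.0298,.155,7.2)"
```

```text
time: 13.45
tool_pos: [0.5834, -0.0004, 0.1156]
tool_rot: [0.646, 1.57, -0.801]
contact_force: [1.2, -3.9, -0.5]
opening: 0.0259
t 13.45 pos [ 5.834e-01 -4.000e-04  1.156e-01] yaw 7.11 F [ 1.2  -3.94 -0.48] open 0.0259
tx,ty,tz [-0.985  0.001 -0.761] roll -0.009
```

```bash
python3 -m crank '[{"fingers":-0.435,"tx":0,"ty":0,"tz":-0.03,"roll":0},{"fingers":-0.435,"tx":0,"ty":0,"tz":-0.06,"roll":0},{"fingers":-0.435,"tx":0,"ty":0,"tz":-0.09,"roll":0},{"fingers":-0.435,"tx":0,"ty":0,"tz":-0.12,"roll":0},{"fingers":-0.435,"tx":0,"ty":0,"tz":-0.15,"roll":0},{"fingers":-0.435,"tx":0,"ty":0,"tz":-0.18,"roll":0},{"fingers":-0.435,"tx":0,"ty":0,"tz":-0.18,"roll":0},{"fingers":-0.435,"tx":0,"ty":0,"tz":-0.18,"roll":0}]'; python3 -c "
from h import *
go(.5797,.0298,.155,7.2)"
```

```text
time: 14.45
tool_pos: [0.5827, 0.0051, 0.1154]
tool_rot: [0.068, 1.568, -1.379]
contact_force: [1.0, -10.2, -2.4]
opening: 0.0261
t 14.45 pos [0.5827 0.0051 0.1154] yaw 7.09 F [  1.01 -10.22  -2.35] open 0.0261
tx,ty,tz [-0.991  0.001 -0.62 ] roll -0.011
```

```bash
python3 -m crank '[{"fingers":-0.435,"tx":0.01,"ty":0,"tz":-0.03,"roll":0},{"fingers":-0.435,"tx":0.02,"ty":0,"tz":-0.06,"roll":0},{"fingers":-0.435,"tx":0.02,"ty":0,"tz":-0.09,"roll":0},{"fingers":-0.435,"tx":0.02,"ty":0,"tz":-0.12,"roll":0},{"fingers":-0.435,"tx":0.02,"ty":0,"tz":-0.12,"roll":0},{"fingers":-0.435,"tx":0.02,"ty":0,"tz":-0.12,"roll":0},{"fingers":-0.435,"tx":0.02,"ty":0,"tz":-0.12,"roll":0},{"fingers":-0.435,"tx":0.02,"ty":0,"tz":-0.12,"roll":0}]'; python3 -c "
from h import *
go(.5797,.0298,.155,7.2)"
```

```text
time: 15.45
tool_pos: [0.5822, 0.0098, 0.115]
tool_rot: [0.186, 1.568, -1.261]
contact_force: [0.5, -10.6, 1.3]
opening: 0.0262
t 15.45 pos [0.5822 0.0098 0.115 ] yaw 7.09 F [  0.53 -10.6    1.32] open 0.0262
tx,ty,tz [-1.001 -0.    -0.501] roll -0.011
```

```bash
python3 -m crank '[{"fingers":-0.435,"tx":0,"ty":0,"tz":0.3,"roll":0},{"fingers":-0.435,"tx":0,"ty":0,"tz":0.8,"roll":0},{"fingers":-0.435,"tx":-0.5,"ty":0,"tz":1,"roll":0},{"fingers":-0.435,"tx":-1.5,"ty":0,"tz":1,"roll":0},{"fingers":-0.435,"tx":-3,"ty":0,"tz":0.5,"roll":0},{"fingers":-0.435,"tx":-4,"ty":0,"tz":0,"roll":0},{"fingers":-0.435,"tx":-4,"ty":0,"tz":-1,"roll":0},{"fingers":-0.435,"tx":-4,"ty":0,"tz":-1,"roll":0}]'; python3 - <<'E'
from h import *
go(.5797,.0298,.155,7.2)
a,_=save('side','s6',(145,205,235,305),11)
E
```

```text
time: 16.45
tool_pos: [0.5768, 0.0527, 0.2753]
tool_rot: [2.371, 1.569, 0.927]
contact_force: [0.8, 0.2, -0.0]
opening: 0.0261
t 16.45 pos [0.5768 0.0527 0.2753] yaw 7.24 F [ 0.75  0.23 -0.03] open 0.0261
tx,ty,tz [ 3.008e+00 -2.000e-03  5.800e-01] roll 0.004
```

View pics/s6.png

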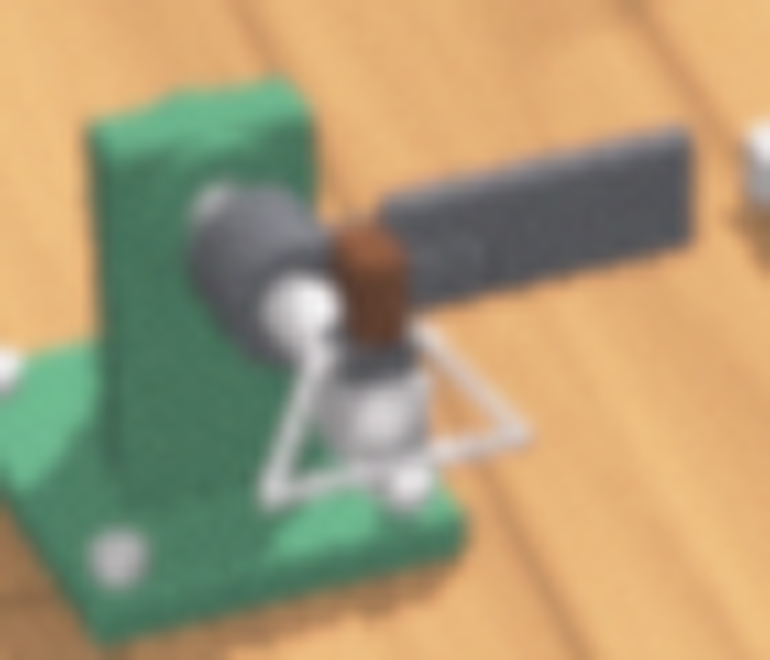

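```bash
python3 - <<'E'
from h import *
ax=np.array([.1237,-.9923,0]); ay=np.array([.9923,.1237,0]); p0=np.array([.5797,.0298,.116]); Z=np.array([0,0,1])
for f in('s4','s6'):
    im=np.load(f'pics/{f}.npz')['im'].astype(int); r,g,b=im[...,0],im[...,1],im[...,2]
    m=(r>g*1.5)&(r<130)&(r>b*1.6); m[:155]=0;m[182:]=0;m[:,:262]=0;m[:,277:]=0
    v,u=np.nonzero(m); print(f,len(u),u.mean(),v.mean(),v.min(),v.max())
print('handle centre pred',[np.round(proj('side',p0-ax*s+Z*.0245),1) for s in(0,.004,.008,.012)])
for s in (0,.003,.006,.01):
  for th in (.9,1.05,1.17,1.35):
    c=p0-ax*s+Z*.006+.0305*(np.cos(th)*ax-np.sin(th)*Z)
    print(s,th,[np.round(proj('side',c+ay*k),1) for k in(-.034,.034)])
E
```

```text
s4 8 269.375 170.5 169 172
s6 5 268.4 169.2 169 170
handle centre pred [array([268.9, 171.2]), array([268.4, 170.5]), array([267.8, 169.8]), array([267.2, 169.1])]
0 0.9 [array([260.4, 190.7]), array([283.4, 184.9])]
0 1.05 [array([259.9, 190.7]), array([282.8, 185. ])]
0 1.17 [array([259.5, 190.6]), array([282.4, 184.9])]
0 1.35 [array([258.8, 190.2]), array([281.6, 184.5])]
0.003 0.9 [array([260. , 190.1]), array([283. , 184.4])]
0.003 1.05 [array([259.5, 190.2]), array([282.4, 184.5])]
0.003 1.17 [array([259.1, 190.1]), array([281.9, 184.4])]
0.003 1.35 [array([258.4, 189.6]), array([281.2, 183.9])]
0.006 0.9 [array([259.6, 189.5]), array([282.5, 183.8])]
0.006 1.05 [array([259.1, 189.6]), array([282. , 183.9])]
0.006 1.17 [array([258.7, 189.5]), array([281.5, 183.8])]
0.006 1.35 [array([258. , 189.1]), array([280.8, 183.4])]
0.01 0.9 [array([259. , 188.8]), array([281.9, 183.1])]
0.01 1.05 [array([258.6, 188.9]), array([281.4, 183.2])]
0.01 1.17 [array([258.1, 188.8]), array([280.9, 183.1])]
0.01 1.35 [array([257.5, 188.3]), array([280.2, 182.7])]
```

The shaft and pin appear to have slid inwards about 5 mm under the 10 N push. The bar is on the lower taper, probably not yet through. I'll push straight down on it, which puts no axial load on the shaft.

```bash
python3 -m crank '[{"fingers":-0.435,"tx":0,"ty":0,"tz":0.97,"roll":0},{"fingers":-0.435,"tx":1.2,"ty":0,"tz":0.97,"roll":0},{"fingers":-0.435,"tx":2.4,"ty":0,"tz":0.97,"roll":0},{"fingers":-0.435,"tx":3.3,"ty":0,"tz":0.97,"roll":0},{"fingers":-0.435,"tx":3.6,"ty":0,"tz":0.97,"roll":0},{"fingers":-0.435,"tx":3.68,"ty":0,"tz":0.97,"roll":0},{"fingers":-0.435,"tx":3.74,"ty":0,"tz":0.97,"roll":0},{"fingers":-0.435,"tx":3.78,"ty":0,"tz":0.97,"roll":0}]'; python3 -c "
from h import *
go(.5797,.0298,.155,7.2)"
```

```text
time: 17.5
tool_pos: [0.5824, 0.0126, 0.1247]
tool_rot: [1.371, 1.568, -0.076]
contact_force: [-0.2, 0.6, 0.9]
opening: 0.0257
t 17.5 pos [0.5824 0.0126 0.1247] yaw 7.1 F [-0.18  0.6   0.9 ] open 0.0257
tx,ty,tz [-0.758 -0.013 -0.435] roll -0.01
```

```bash
python3 -m crank '[{"fingers":-0.435,"tx":0.02,"ty":-0.01,"tz":-0.03,"roll":0},{"fingers":-0.435,"tx":0.04,"ty":-0.01,"tz":-0.03,"roll":0},{"fingers":-0.435,"tx":0.06,"ty":-0.01,"tz":-0.03,"roll":0},{"fingers":-0.435,"tx":0.07,"ty":-0.01,"tz":-0.03,"roll":0},{"fingers":-0.435,"tx":0.08,"ty":-0.01,"tz":-0.03,"roll":0},{"fingers":-0.435,"tx":0.09,"ty":-0.01,"tz":-0.03,"roll":0},{"fingers":-0.435,"tx":0.1,"ty":-0.01,"tz":-0.03,"roll":0},{"fingers":-0.435,"tx":0.1,"ty":-0.01,"tz":-0.03,"roll":0}]'; python3 -c "
from h import *
go(.5797,.0298,.155,7.2)"
```

```text
time: 18.5
tool_pos: [0.5813, 0.0138, 0.1196]
tool_rot: [1.316, 1.57, -0.131]
contact_force: [-0.9, 1.1, 4.9]
opening: 0.0254
t 18.5 pos [0.5813 0.0138 0.1196] yaw 7.1 F [-0.88  1.07  4.88] open 0.0254
tx,ty,tz [-0.884  0.009 -0.403] roll -0.01
```

```bash
python3 -m crank '[{"fingers":-0.435,"tx":0.01,"ty":0.01,"tz":0,"roll":0},{"fingers":-0.435,"tx":0.02,"ty":0.01,"tz":0,"roll":0},{"fingers":-0.435,"tx":0.03,"ty":0.01,"tz":0,"roll":0},{"fingers":-0.435,"tx":0.04,"ty":0.01,"tz":0,"roll":0},{"fingers":-0.435,"tx":0.05,"ty":0.01,"tz":0,"roll":0},{"fingers":-0.435,"tx":0.06,"ty":0.01,"tz":0,"roll":0},{"fingers":-0.435,"tx":0.07,"ty":0.01,"tz":0,"roll":0},{"fingers":-0.435,"tx":0.07,"ty":0.01,"tz":0,"roll":0}]'; python3 -c "
from h import *
go(.5797,.0298,.155,7.2)"
```

```text
time: 19.5
tool_pos: [0.5816, 0.0139, 0.1167]
tool_rot: [-2.653, 1.571, 2.183]
contact_force: [-0.3, -1.3, -0.4]
opening: 0.0256
t 19.5 pos [0.5816 0.0139 0.1167] yaw 7.1 F [-0.28 -1.34 -0.35] open 0.0256
tx,ty,tz [-0.958  0.003 -0.401] roll -0.01
```

The force rose to 5 N, then dropped to zero, which looks like the snap. I'll withdraw outwards and up, then clear the arm from both views.

```bash
python3 -m crank '[{"fingers":-0.435,"tx":0,"ty":0,"tz":0.3,"roll":0},{"fingers":-0.435,"tx":0,"ty":0,"tz":0.9,"roll":0},{"fingers":-0.435,"tx":-0.6,"ty":0,"tz":1,"roll":0},{"fingers":-0.435,"tx":-1.8,"ty":0,"tz":1,"roll":0},{"fingers":-0.435,"tx":-3.2,"ty":0,"tz":1,"roll":0},{"fingers":-0.435,"tx":-4,"ty":-1,"tz":1.5,"roll":0},{"fingers":-0.435,"tx":-4,"ty":-2,"tz":2.5,"roll":0},{"fingers":-0.435,"tx":-4,"ty":-3,"tz":3.5,"roll":0}]'; python3 - <<'E'
from h import *
go(.5797,.0298,.155,7.2)
a,_=save('top','t7'); b,_=save('side','s7')
A=cv2.resize(a[190:230,220:285,::-1],None,fx=6,fy=6,interpolation=cv2.INTER_CUBIC)
B=cv2.resize(b[155:200,250:290,::-1],None,fx=10,fy=10,interpolation=cv2.INTER_CUBIC)
C=np.zeros((450,800,3),np.uint8);C[:240,:390]=A;C[:,400:]=B
cv2.imwrite('pics/m7.png',C)
E
```

```text
time: 20.5
tool_pos: [0.4787, -0.1414, 0.2774]
tool_rot: [0.901, 1.569, -0.545]
contact_force: [0.7, -1.4, -0.6]
opening: 0.026
t 20.5 pos [ 0.4787 -0.1414  0.2774] yaw 7.14 F [ 0.71 -1.37 -0.62] open 0.026
tx,ty,tz [ 3.059  3.033 -3.936] roll -0.006
```

View pics/m7.png

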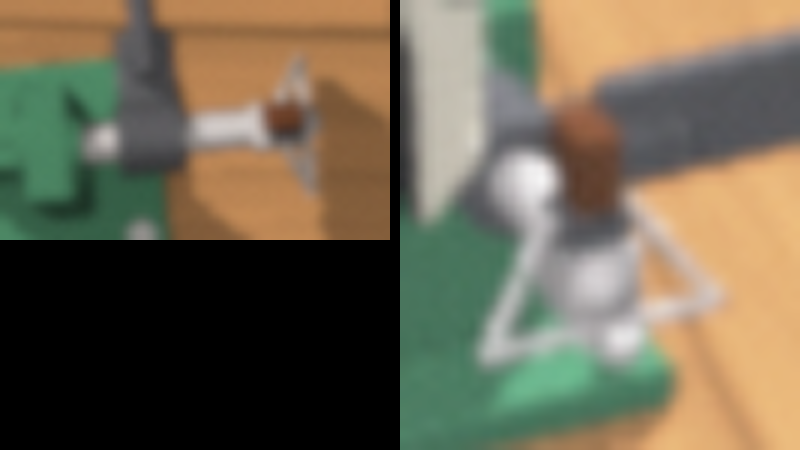

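The bar now passes behind and below the shaft end, and its middle is hidden. I'll check this in numbers.

```bash
python3 - <<'E'
from h import *
ax=np.array([.1237,-.9923,0]); ay=np.array([.9923,.1237,0])
t=lambda x,y:(220+(x+.5)/6-.5,190+(y+.5)/6-.5)
for zb in (.092,.0985):
    e=[ray('top',*t(*q),zb) for q in((300,60),(314,192))]; m=(e[0]+e[1])/2
    h=ray('top',*t(284,112),.153); print(zb,'bar mid',m.round(4),'len',np.linalg.norm(e[0]-e[1]).round(4),'pin',h.round(4),'bar beyond pin mm',((m-h)@ax*1000).round(1))
p0=np.array([.5797,.0298,.116])
for th in(.9,1.05,1.17,1.35):
    c=p0+np.array([0,0,.006])+.0305*(np.cos(th)*ax-np.array([0,0,np.sin(th)]))
    print(th,[np.round(proj('top',c+ay*k),1) for k in(-.034,.034)],np.round(proj('top',p0+[0,0,.037]),1))
    hd=np.array(t(284,112))
print('obs',[np.round(t(*q),1) for q in((300,60),(314,192),(284,112))])
for n,(a,b) in {'s6':((259.4,190),(282.7,184.5)),'s7':((259,190),(281.5,184.7))}.items():
    im=cv2.cvtColor(np.load(f'pics/{n}.npz')['im'],cv2.COLOR_RGB2GRAY).astype(np.float32)
    k=np.linspace(.1,.9,17)
    for dv in(-2,-1,0,1,2):
        print(n,dv,cv2.remap(im,(a[0]+k*(b[0]-a[0])).astype(np.float32)[None],(a[1]+k*(b[1]-a[1])+dv).astype(np.float32)[None],1).ravel().astype(int))
E
```

```text
0.092 bar mid [0.5791 0.0261 0.092 ] len 0.0677 pin [0.5795 0.0358 0.153 ] bar beyond pin mm 9.6
0.0985 bar mid [0.5785 0.0259 0.0985] len 0.0674 pin [0.5795 0.0358 0.153 ] bar beyond pin mm 9.7
0.9 [array([276.8, 220.7]), array([274.6, 198.5])] [269.  208.2]
1.05 [array([275.6, 220.8]), array([273.4, 198.7])] [269.  208.2]
1.17 [array([274.5, 221. ]), array([272.4, 198.9])] [269.  208.2]
1.35 [array([272.8, 221.2]), array([270.7, 199.1])] [269.  208.2]
obs [array([269.6, 199.6]), array([271.9, 221.6]), array([266.9, 208.2])]
s6 -2 [141 137 142 154 164 164 166 169 162 157 173 192 188 185 185 191 199]
s6 -1 [164 172 176 174 179 184 179 178 179 183 189 203 204 196 189 193 198]
s6 0 [166 175 176 174 177 181 177 187 204 206 196 194 195 184 180 186 187]
s6 1 [147 160 164 162 163 165 163 182 217 224 204 184 182 176 168 174 182]
s6 2 [141 153 158 156 157 158 156 169 202 213 196 180 178 178 167 167 180]
s7 -2 [134 124 135 149 156 159 161 162 161 151 155 177 189 184 175 178 187]
s7 -1 [157 154 168 175 171 170 167 162 162 161 169 188 203 209 195 186 188]
s7 0 [167 171 181 181 178 179 175 170 183 194 194 193 199 201 192 181 185]
s7 1 [149 158 170 170 166 169 170 168 192 220 217 198 187 186 181 167 171]
s7 2 [139 149 157 159 157 159 161 160 182 209 211 194 180 179 179 165 164]
```

The top view puts the bar 9.6 ± 2 mm beyond the pin, where past the corner is under 11.7 and rest is 6.6. A gentle nudge inwards will confirm it is against the shank.

```bash
python3 -m crank '[{"fingers":-0.435,"tx":0,"ty":0.9,"tz":-0.9,"roll":0},{"fingers":-0.435,"tx":0,"ty":1.9,"tz":-1.9,"roll":0},{"fingers":-0.435,"tx":0,"ty":2.8,"tz":-2.8,"roll":0},{"fingers":-0.435,"tx":0.5,"ty":3.03,"tz":-3.03,"roll":0},{"fingers":-0.435,"tx":1.8,"ty":3.03,"tz":-3.03,"roll":0},{"fingers":-0.435,"tx":3.1,"ty":3.03,"tz":-3.03,"roll":0},{"fingers":-0.435,"tx":3.9,"ty":3.03,"tz":-3.03,"roll":0},{"fingers":-0.435,"tx":4.02,"ty":3.03,"tz":-3.03,"roll":0}]'; python3 -c "
from h import *
go(.5797,.0298,.155,7.2)"
```

```text
time: 21.6
tool_pos: [0.584, -0.0045, 0.1136]
tool_rot: [-1.879, 1.566, 2.958]
contact_force: [0.6, -0.0, 0.6]
opening: 0.026
t 21.6 pos [ 0.584  -0.0045  0.1136] yaw 7.1 F [ 0.59 -0.03  0.59] open 0.026
tx,ty,tz [-1.033 -0.005 -0.866] roll -0.01
```

```bash
python3 -m crank '[{"fingers":-0.435,"tx":0,"ty":0,"tz":-0.15,"roll":0},{"fingers":-0.435,"tx":0,"ty":0,"tz":-0.3,"roll":0},{"fingers":-0.435,"tx":0,"ty":0,"tz":-0.4,"roll":0},{"fingers":-0.435,"tx":0,"ty":0,"tz":-0.45,"roll":0},{"fingers":-0.435,"tx":0,"ty":0,"tz":-0.48,"roll":0},{"fingers":-0.435,"tx":0,"ty":0,"tz":-0.5,"roll":0},{"fingers":-0.435,"tx":0,"ty":0,"tz":-0.5,"roll":0},{"fingers":-0.435,"tx":0,"ty":0,"tz":-0.5,"roll":0}]'; python3 -c "
from h import *
go(.5797,.0298,.155,7.2)"
```

```text
time: 22.6
tool_pos: [0.5827, 0.0151, 0.1159]
tool_rot: [-2.655, 1.571, 2.181]
contact_force: [-0.0, -0.7, 0.1]
opening: 0.0262
t 22.6 pos [0.5827 0.0151 0.1159] yaw 7.09 F [-0.01 -0.73  0.1 ] open 0.0262
tx,ty,tz [-0.979 -0.028 -0.374] roll -0.011
```

```bash
python3 -m crank '[{"fingers":-0.435,"tx":0,"ty":-0.02,"tz":-0.02,"roll":0},{"fingers":-0.435,"tx":0,"ty":-0.02,"tz":-0.04,"roll":0},{"fingers":-0.435,"tx":0,"ty":-0.02,"tz":-0.06,"roll":0},{"fingers":-0.435,"tx":0,"ty":-0.02,"tz":-0.06,"roll":0},{"fingers":-0.435,"tx":0,"ty":-0.02,"tz":-0.06,"roll":0},{"fingers":-0.435,"tx":0,"ty":-0.02,"tz":-0.06,"roll":0},{"fingers":-0.435,"tx":0,"ty":-0.02,"tz":-0.06,"roll":0},{"fingers":-0.435,"tx":0,"ty":-0.02,"tz":-0.06,"roll":0}]'; python3 -c "
from h import *
go(.5797,.0298,.155,7.2)"
```

```text
time: 23.6
tool_pos: [0.5815, 0.0175, 0.1159]
tool_rot: [-2.793, 1.571, 2.043]
contact_force: [-0.4, -1.4, -1.0]
opening: 0.026
t 23.6 pos [0.5815 0.0175 0.1159] yaw 7.09 F [-0.39 -1.42 -0.97] open 0.026
tx,ty,tz [-0.977 -0.008 -0.311] roll -0.011
```

```bash
python3 -m crank '[{"fingers":-0.435,"tx":0,"ty":0,"tz":-0.02,"roll":0},{"fingers":-0.435,"tx":0,"ty":0,"tz":-0.04,"roll":0},{"fingers":-0.435,"tx":0,"ty":0,"tz":-0.05,"roll":0},{"fingers":-0.435,"tx":0,"ty":0,"tz":-0.05,"roll":0},{"fingers":-0.435,"tx":0,"ty":0,"tz":-0.05,"roll":0},{"fingers":-0.435,"tx":0,"ty":0,"tz":-0.05,"roll":0},{"fingers":-0.435,"tx":0,"ty":0,"tz":-0.05,"roll":0},{"fingers":-0.435,"tx":0,"ty":0,"tz":-0.05,"roll":0}]'; python3 -c "
from h import *
go(.5797,.0298,.155,7.2)"
```

```text
time: 24.6
tool_pos: [0.5814, 0.0194, 0.1159]
tool_rot: [0.803, 1.571, -0.644]
contact_force: [-0.1, -3.6, -1.5]
opening: 0.0257
t 24.6 pos [0.5814 0.0194 0.1159] yaw 7.1 F [-0.06 -3.63 -1.48] open 0.0257
tx,ty,tz [-0.977 -0.009 -0.264] roll -0.01
```

Contact builds only where the bar would rest on the shank, so it is home. I'll withdraw and do a last check.

```bash
python3 -m crank '[{"fingers":-0.435,"tx":0,"ty":0,"tz":0.3,"roll":0},{"fingers":-0.435,"tx":0,"ty":0,"tz":1,"roll":0},{"fingers":-0.435,"tx":-0.6,"ty":0,"tz":1.1,"roll":0},{"fingers":-0.435,"tx":-1.8,"ty":0,"tz":1.1,"roll":0},{"fingers":-0.435,"tx":-3.2,"ty":0,"tz":1.1,"roll":0},{"fingers":-0.435,"tx":-4,"ty":-1,"tz":1.6,"roll":0},{"fingers":-0.435,"tx":-4,"ty":-2,"tz":2.6,"roll":0},{"fingers":-0.435,"tx":-4,"ty":-3,"tz":3.6,"roll":0}]'; python3 -m crank '[{"fingers":-0.435,"tx":0,"ty":-1,"tz":1,"roll":0},{"fingers":-0.435,"tx":0,"ty":-1,"tz":1,"roll":0},{"fingers":-0.435,"tx":0,"ty":-1,"tz":1,"roll":0},{"fingers":-0.435,"tx":0,"ty":-1,"tz":1,"roll":0},{"fingers":-0.435,"tx":0,"ty":-1,"tz":1,"roll":0},{"fingers":-0.435,"tx":0,"ty":-1,"tz":1,"roll":0},{"fingers":-0.435,"tx":0,"ty":-1,"tz":1,"roll":0},{"fingers":-0.435,"tx":0,"ty":-1,"tz":1,"roll":0}]'; python3 - <<'E'
from h import *
a,_=save('top','t8'); b,_=save('side','s8')
for n,x in(('top',a),('side',b)):
    o=np.load(f'pics/{n}0.npz')['im']; df=(np.abs(x.astype(int)-o).sum(2)>90).astype(np.uint8)
    k,_,st,_=cv2.connectedComponentsWithStats(df); print(n,[s.tolist() for s in st[1:] if s[4]>15])
A=cv2.resize(a[190:230,220:285,::-1],None,fx=6,fy=6,interpolation=cv2.INTER_CUBIC)
B=cv2.resize(b[155:200,250:290,::-1],None,fx=10,fy=10,interpolation=cv2.INTER_CUBIC)
C=np.zeros((450,800,3),np.uint8);C[:240,:390]=A;C[:,400:]=B
cv2.imwrite('pics/m8.png',C)
E
```

```text
time: 25.6
tool_pos: [0.479, -0.1391, 0.2766]
tool_rot: [1.55, 1.569, 0.104]
contact_force: [0.8, -1.3, -1.0]
opening: 0.026
time: 26.6
tool_pos: [0.4453, -0.1828, 0.2759]
tool_rot: [-3.128, 1.571, 1.709]
contact_force: [0.7, -0.2, -0.9]
opening: 0.026
top [[263, 206, 12, 9, 83], [309, 217, 86, 94, 3112], [371, 237, 9, 7, 25], [177, 289, 184, 131, 7200], [422, 317, 48, 68, 1655], [10, 339, 121, 81, 4652], [484, 357, 11, 42, 351], [11, 362, 23, 39, 316], [494, 373, 17, 41, 352], [268, 377, 37, 27, 500], [249, 391, 51, 29, 821], [3, 400, 9, 10, 49], [178, 403, 35, 17, 269], [73, 405, 13, 15, 118], [306, 404, 9, 13, 28]]
side [[38, 0, 13, 4, 23], [54, 0, 16, 7, 80], [82, 0, 21, 9, 107], [101, 0, 56, 19, 502], [156, 0, 9, 4, 20], [168, 0, 14, 7, 48], [155, 8, 9, 5, 24], [174, 11, 6, 7, 18], [187, 10, 67, 44, 1268], [182, 14, 7, 5, 24], [117, 21, 41, 22, 484], [165, 20, 20, 23, 250], [181, 20, 6, 6, 27], [90, 23, 6, 7, 18], [57, 29, 53, 40, 973], [157, 33, 8, 10, 46], [193, 34, 40, 41, 1200], [75, 37, 19, 5, 55], [183, 39, 6, 12, 48], [57, 55, 17, 16, 129], [236, 65, 9, 7, 42], [0, 69, 111, 160, 6267], [95, 69, 7, 5, 21], [212, 81, 22, 14, 209], [60, 86, 11, 6, 41], [210, 96, 29, 12, 156], [61, 100, 13, 15, 147], [183, 104, 97, 87, 3831], [63, 118, 9, 4, 20], [194, 170, 8, 8, 45], [257, 172, 18, 19, 130], [270, 183, 10, 6, 19], [0, 229, 20, 34, 474], [265, 240, 24, 26, 311], [237, 243, 11, 19, 100], [12, 257, 10, 13, 47], [0, 273, 9, 13, 61], [254, 284, 9, 12, 38], [262, 297, 10, 7, 44], [0, 322, 24, 36, 298], [100, 381, 92, 39, 1235]]
```

```bash
python3 - <<'E'
from h import *
for c in('top','side'):
    d=np.load(f'pics/{c[0]}8.npz'); P=pts(c,d['d'])
    m=(np.hypot(P[...,0]-.5790,P[...,1]-.036)<.014)&(P[...,2]>.135); print(c,m.sum(),np.sort(P[m][:,2])[-8:].round(3),P[m][:,:2].mean(0).round(4))
x=np.load('pics/s7.npz')['im'].astype(int)-np.load('pics/s8.npz')['im']; print('s7-s8 max diff at pin',np.abs(x[160:195,262:288]).max())
print(observe()['contact_force'].round(2)); hand_in()
E
```

```text
top 37 [0.155 0.155 0.155 0.156 0.156 0.157 0.158 0.16 ] [0.577  0.0359]
side 52 [0.153 0.153 0.154 0.154 0.154 0.154 0.155 0.155] [0.5773 0.0306]
s7-s8 max diff at pin 59
[-0.35 -0.31 -1.01]
the job is handed in; nothing more can be done
```

I moved the hitch pin from the block into the shaft's cross hole, seated it, snapped the loop underneath, and handed the job in at about 27 s of the 61 s allowed.

**Pin seating:** I felt the tip into the hole and pushed until the tool stopped at z = 0.1554 m (predicted 0.155) under 20 N, with the loop still open on the free-end side. At the end, depth readings put the handle top at 0.153–0.160 m, against an expected 0.153 m when home.

**Loop:** A first sideways push at about 10 N didn't take the bar through. A straight push down rose to 5 N and then dropped to zero, which I took as the snap. A gentle nudge afterwards met the bar only where it should rest against the shank. In the side view the shaft hides the middle of the bar, as it should if the bar is underneath.

**What didn't go cleanly or agree:**
- The sideways push slid the shaft and pin about 6 mm towards the stand, within its end play.
- The top view put the bar 9.6 ± 2 mm beyond the pin, where I expected 6.6 mm at rest. The nudge gave about 6 mm, but that relies on the same estimate of the slide.
- The final close-up couldn't be viewed because the picture limit was reached. The last checks were numeric only, and the last two side pictures differed by up to 59 grey levels around the pin. I put that down to arm or shadow movement but didn't confirm it.

I didn't touch the vase, tin or gouge. Comparing the pictures from before and after showed no change at the gouge or tin. The vase wasn't checked separately.

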